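Lock the loaded bolt caddy in its dock with the two cam levers

TASK

Lock the loaded bolt caddy in its dock: with a fingertip, push each of the two cam levers round, from pointing out to the side to pointing to the front, until it stops against its pin and its cam holds the caddy tight against the back fence. Only push: do not grip or force the levers, lift neither the caddy nor its bolts, and leave the torque adapter, spanner and spacer where they are.

Things in the scene. Friction and masses are not known exactly. Their poses are not given: they have to be found in the camera images.
- dock: caddy dock: fixed aluminium plate 135 x 190 x 12 mm (x -53 to 82 mm), yaw within 0.3 rad. Origin on the bench; +x to the back (away from the robot), +y left. Back fence: front face at x 55 mm, top at 34 mm. Two side guides (x 17 to 51, y +-62 to +-74, top 30 mm) leave the caddy 2 mm each side. Two cam levers are pivoted in front of the caddy
- left_pivot (a point): hinge axis of the left cam lever at dock x -24.6, y +40 mm, 35 mm above the bench (mid-height of its bar). Under the bar, at 14 to 30 mm, is the eccentric steel cam, 42 mm across, centre 9 mm from this axis, on the far side from the bar. It swings onto the caddy's front face
- right_pivot (a point): hinge axis of the right cam lever at dock x -24.6, y -40 mm, 35 mm above the bench (mid-height of its bar). Under the bar, at 14 to 30 mm, is the eccentric steel cam, 42 mm across, centre 9 mm from this axis, on the far side from the bar. It swings onto the caddy's front face
- left_knob (a point): centre of the black 24 mm ball knob ending the left lever, 106 mm from the pivot, 35 mm above the bench; moves with it. The bar to it is straight dark steel, 13 mm wide, at 30 to 40 mm above the bench, free from 25 to 94 mm from the pivot. Push its back side (dock +x when open, the outer side when closed); there only the 12 mm plate or the bench lies below
- right_knob (a point): centre of the black 24 mm ball knob ending the right lever, 106 mm from the pivot, 35 mm above the bench; moves with it. The bar to it is straight dark steel, 13 mm wide, at 30 to 40 mm above the bench, free from 25 to 94 mm from the pivot. Push its back side (dock +x when open, the outer side when closed); there only the 12 mm plate or the bench lies below
- lever_left (a joint): left cam lever, turning about the vertical axis at its pivot; rad. 0: open, bar pointing out to the left, 78 deg from dock +x towards +y. Grows to 1.658 as it closes (counter-clockwise from above): on its stop pin, bar pointing to the front, 173 deg from dock +x. Starts at 0 to 0.25. Stays where left; takes about 2 N at 70 mm from the pivot, up to 8 N near the end as the cam wedges the caddy back
- lever_right (a joint): right cam lever, turning about the vertical axis at its pivot; rad. 0: open, bar pointing out to the right, 78 deg from dock +x towards -y. Grows to 1.658 as it closes (clockwise from above): on its stop pin, bar pointing to the front, 173 deg from dock +x. Starts at 0 to 0.25. Stays where left; takes about 2 N at 70 mm from the pivot, up to 8 N near the end as the cam wedges the caddy back
- caddy: white nylon bolt caddy, a loose block 50 (x) x 120 (y) x 38 (z) mm, about 0.3 kg, standing on the dock plate (12 mm above the bench) 2 to 4 mm short of the back fence; locked, its origin is at dock x 30 mm. Origin: centre of its underside
- bolt1: titanium hex bolt, M12 x 30, head 18 mm across flats and 7.5 mm high, standing loose head up in the caddy at caddy y = -36 mm; origin in the middle of the head's underside, on the caddy's top; the head's top is 58 mm above the bench
- bolt2: titanium hex bolt, M12 x 30, head 18 mm across flats and 7.5 mm high, standing loose head up in the caddy at caddy y = 0 mm; origin in the middle of the head's underside, on the caddy's top; the head's top is 58 mm above the bench
- bolt3: titanium hex bolt, M12 x 30, head 18 mm across flats and 7.5 mm high, standing loose head up in the caddy at caddy y = 36 mm; origin in the middle of the head's underside, on the caddy's top; the head's top is 58 mm above the bench
- adapter: blue anodized torque adapter, stepped cylinder 36 mm across and 40 mm high with a 12.7 mm square drive on top (54 mm in all), loose, standing on the bench left of the dock; origin: centre of its underside. To be left alone
- spanner: polished steel spanner 170 mm long, loose, lying about along the dock's x on the bench right of the dock; origin at the middle of its underside. To be left alone
- spacer: grey ceramic spacer ring, 40 mm outside, 22 mm bore, 22 mm high, loose on the bench beyond the spanner; origin: centre of its underside. To be left alone
- parts_box: hinged clear acrylic parts box with a chrome toggle latch, 114 x 194 x 50 mm, fixed, shut, behind the dock; origin: centre of its underside. Not part of the job

How it is judged:
By the outcome, as a careful person would: the job done as asked, in the order asked, and still so for the second after the job is handed in, with the robot touching nothing.
It also fails if it takes over 53 s, if anything falls off the work surface, if the arm or the gripper's body presses on something with over 40 N, if the wrist force passes 120 N, or if a joint passes its speed limit or range.

ROBOT

A 6-joint arm with a two-finger parallel gripper is mounted at the origin on the work surface. World frame = base frame: x ahead of the robot, y to its left, z up, the work surface at z = 0. Lengths are in m, angles in rad, forces in N, time in s.
With the tool pointing down it reaches from about 0.275 to 0.825 m from the base axis. Payload 5.2 kg.
Tool frame: the origin (TCP) lies midway between the tips of the shut fingers; the grasp point (between the pads) lies 19 mm behind it; z points along the fingers, y is the line along which they close (so a half turn about z gives the same grasp; the last joint's range is limited). The gripper opens to 93 mm and grips with 3 to 60 N. Pads are 15 mm wide; open, the fingers measure 128 mm over their backs; the gripper's body (75 mm by 188 mm) begins 65 mm behind the grasp point.
Start: joints at [1.07, 0.259, 1.535, -0, 1.348, -0.203], TCP at [0.161, 0.526, 0.219] pointing down, gripper open.
Joint ranges: [-3.14, 3.14], [-0.91, 2.08], [0.19, 2.58], [-1.22, 4.36], [0.22, 2.71], [-3.12, 3.12]. Speed limits (rad/s): [2.57, 2.57, 3.14, 3.14, 3.14, 3.14].

INTERFACE

Orientations are given as a unit quaternion [w, x, y, z].
In Python, from workcell import bot gives the robot as it stands.
- The arm moves only by the tool send_rows, never from a script. Its arguments are lists of equal length, an entry for each row: "linear": the shift along the tool's x, y, z in m, a list of three; "twist": the turn about the tool's z in degrees. A call has 1 to 5 rows; each row shifts and turns the commanded pose from where the row before left it, along the tool's axes as they then stand; what a row does not reach is not made up. A row lasts 1/8 s, in which the tool goes at most 62.5 mm and 10.7 degrees, less where a joint would pass 70% of its speed; a pose out of reach is approached as far as the arm can. A call with a gripper value outside its range is refused whole. "fingers" is the opening, from 0 (shut) to 1 (fully open), set as the call begins (left out, the last holds). The fingers move at their own pace and stop on an object; "squeeze" is the grip in N (left out, the last holds). Time passes only in rows, so rows that do not move let the fingers close. It gives the time, the measured TCP pose, the force, the opening and the grip force at its end, in the units of the state.
- bot.state(): the state, without advancing time (a new reading comes with each control period).
- bot.read_camera(name): name is "scene" or "top" or "wrist"; returns the picture (384x512x3 uint8, blue, green, red); there is no depth.
- bot.camera_model(name): a dict with "fx", "fy", "cx", "cy" (pixels), "camera_from_world" (4x4, takes a point from world to camera coordinates); the wrist camera has in their place "T_tool_cam" (4x4, takes a point from camera to tool coordinates, whose origin is the TCP and whose axes are the flange's). Camera axes: x right, y up, looking along -z (the intrinsics and any distortion apply to the point x, -y, -z); pixel columns grow to the right and rows downward; lengths in m; the calibration is good to about 2 mm. A picture is of the moment at which its call begins: read the wrist's pose just before it. camera_model takes no time and is no camera call.
- bot.hand_in(): hands the job in; it is judged then, once.
The state is a dict: "time": time; "qpos": joint angles; "joint_vel": joint speeds; "joint_efforts": joint torques, N m; "position": TCP position; "tool_rot": TCP orientation; "contact_force": force on the tool from outside, world axes, zero at the start; "moment": the same for the moment, N m; "finger_gap": finger opening in m; "finger_force": force on a finger pad.
Only numpy, scipy, OpenCV 4.12 (cv2) and the standard library are available. Lean on these libraries where they do the work, as an engineer would, in place of code of your own. Each camera call takes 0.05 s, during which the arm holds its last target. There are 200 camera calls.

## Working session

There is one attempt and no reset: what is moved stays moved. The work goes in short steps, Python scripts to look and compute and a tool call to move; the robot and the scene stay as the last step left them, time stands still between calls to the robot, and variables do not carry over. Pictures are saved under pics/ and viewed, at most 10 in all, crops included, and the job is handed in when it is done.

Besides the shell and the picture viewer there is one more tool, called after "Call:" in YAML: its name, and indented under it one key for each argument. send_rows: Moves the arm, as the interface text tells. Its arguments: {"type":"object","properties":{"linear":{"type":"array","items":{"type":"array","items":{"type":"number"}}},"twist":{"type":"array","items":{"type":"number"}},"fingers":{"type":"number"},"squeeze":{"type":"number"}},"required":["linear","twist"]}

```bash
mkdir -p pics; ls; python3 - <<'E'
from workcell import bot
import cv2,numpy as np
np.set_printoptions(precision=4,suppress=True)
for n in("scene","top"):
    cv2.imwrite(f"pics/{n}0.png",bot.read_camera(n)); print(n,bot.camera_model(n))
s=bot.state();print(s["time"],s["position"],s["tool_rot"],s["finger_gap"]);print(bot.camera_model("wrist"))
E
```

```text
pics
scene {'fx': 410.5867663842967, 'fy': 410.5867663842967, 'cx': 253.1656271070284, 'cy': 190.4732367587321, 'camera_from_world': array([[-0.5642,  0.8256, -0.0064,  0.3568],
       [-0.6386, -0.4314,  0.6372,  0.3842],
       [ 0.5234,  0.3636,  0.7706, -1.3204],
       [ 0.    ,  0.    ,  0.    ,  1.    ]])}
top {'fx': 368.010952863992, 'fy': 368.010952863992, 'cx': 257.59841245538325, 'cy': 189.72383015779573, 'camera_from_world': array([[ 0.0199, -0.9998,  0.003 ,  0.0066],
       [ 0.9964,  0.0201,  0.0818, -0.642 ],
       [-0.0818,  0.0014,  0.9966, -0.9249],
       [ 0.    ,  0.    ,  0.    ,  1.    ]])}
0.1 [0.1611 0.5254 0.2179] [-0.0003  0.1483  0.9889 -0.0007] 0.09268160349518549
{'fx': 329.59845071440617, 'fy': 329.59845071440617, 'cx': 254.45766159355466, 'cy': 195.9435351100912, 'T_tool_cam': array([[-0.0006,  0.9617,  0.2741,  0.0755],
       [ 1.    ,  0.0005,  0.0002, -0.001 ],
       [ 0.0001,  0.2741, -0.9617, -0.1666],
       [ 0.    ,  0.    ,  0.    ,  1.    ]])}
```

View pics/top0.png

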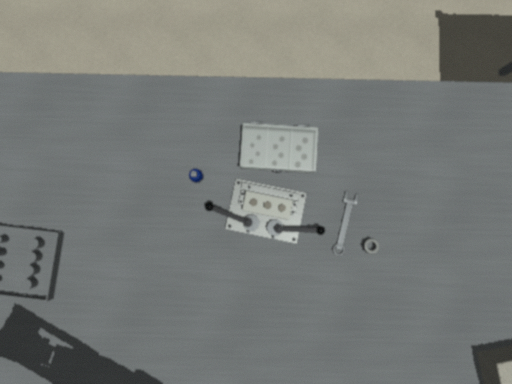

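View pics/scene0.png

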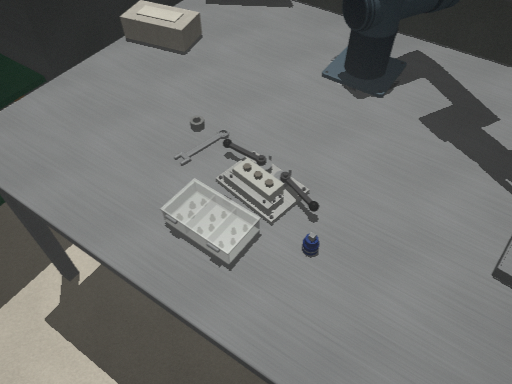

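```bash
python3 - <<'E'
import cv2
a=cv2.imread("pics/top0.png")[165:255,190:340]
cv2.imwrite("pics/top_c.png",cv2.resize(a,None,fx=5,fy=5,interpolation=cv2.INTER_CUBIC))
E
```

```text
(no output)
```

View pics/top_c.png

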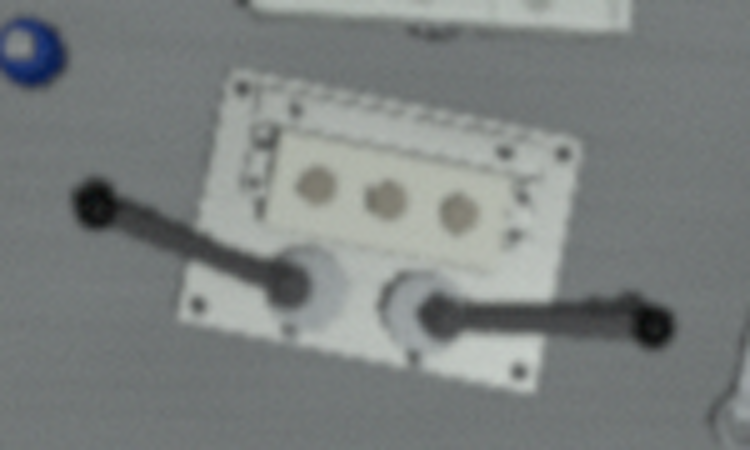

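```bash
cat > h.py <<'E'
import numpy as np
from workcell import bot
np.set_printoptions(precision=4,suppress=True)
M=bot.camera_model("top");T=M["camera_from_world"]
def ray(u,v,z,M=M):
    T=M["camera_from_world"];d=T[:3,:3].T@np.array([(u-M["cx"])/M["fx"],-(v-M["cy"])/M["fy"],-1]);c=-T[:3,:3].T@T[:3,3]
    return c+d*(z-c[2])/d[2]
def proj(p,M):
    c=M["camera_from_world"]@np.append(p,1);return np.array([M["cx"]-M["fx"]*c[0]/c[2],M["cy"]+M["fy"]*c[1]/c[2]])
crop=lambda x,y,z:ray((x-2)/5+190,(y-2)/5+165,z)[:2]
E
cat > fit.py <<'E'
from h import *
from scipy.optimize import least_squares
D=np.array([[82,95],[82,-95],[-53,-95],[-53,95],[-24.6,40],[-24.6,-40]])/1e3
W=np.array([crop(228,72,.012),crop(582,140,.012),crop(537,392,.012),crop(180,322,.012),crop(288,285,.037),crop(440,315,.037)])
R=lambda a:np.array([[np.cos(a),-np.sin(a)],[np.sin(a),np.cos(a)]])
f=lambda p:(D@R(p[2]).T+p[:2]-W)
s=least_squares(lambda p:f(p).ravel(),[.55,0,0]);print("dock",s.x);print(f(s.x)*1e3)
x,y,a=s.x
K=[crop(95,204,.035),crop(652,326,.035)]
for k,i,sg in((K[0],4,1),(K[1],5,-1)):
    P=D[i]@R(a).T+[x,y];d=R(a).T@(k-P);ang=np.arctan2(d[1]*sg,d[0]);print("pivot",P,"knob",k,"len",np.hypot(*d),"joint",ang-np.radians(78))
for b in((318,186),(386,200),(459,214)):print("bolt dock",R(a).T@(crop(*b,.058)-[x,y]))
S=bot.camera_model("scene")
for k in K:print("scene px",proj(np.append(k,.035),S))
E
python3 fit.py
```

```text
dock [ 0.5749 -0.0001 -0.1721]
[[ 1.9123  0.4856]
 [ 1.4695 -0.1762]
 [ 0.0138  0.8046]
 [ 0.1329  1.9159]
 [-1.7182 -0.7881]
 [-1.8102 -2.2418]]
pivot [0.5575 0.0435] knob [0.5984 0.1437] len 0.10822410008879302 joint -0.0060486342369558965
pivot [ 0.5438 -0.0353] knob [ 0.5421 -0.141 ] len 0.10564503159616659 joint 0.05288128569977024
bolt dock [0.0282 0.0354]
bolt dock [0.0278 0.0008]
bolt dock [ 0.0279 -0.0362]
scene px [314.0513 207.0988]
scene px [227.7542 143.5877]
```

```bash
cat > go.py <<'E'
# usage: go.py L|R joint r h z  -> tool-frame shift (mm) and twist (deg) to the pose behind the bar
from h import *
import sys
from scipy.spatial.transform import Rotation as Ro
side=sys.argv[1];q,r,hh,z=map(float,sys.argv[2:6])
a=-.1721;sg=1 if side=="L" else -1;P=np.array([.5575,.0435] if sg>0 else [.5438,-.0353])
t=a+sg*(np.radians(78)+q);u=np.array([np.cos(t),np.sin(t)]);push=sg*np.array([-u[1],u[0]])
tgt=np.append(P+r*u-hh*push,z)
s=bot.state();w=s["tool_rot"];Rm=Ro.from_quat([w[1],w[2],w[3],w[0]]).as_matrix()
yaw=np.arctan2(Rm[1,0],Rm[0,0]);dy=np.angle(np.exp(1j*(np.arctan2(push[1],push[0])-yaw)))
print("t",s["time"],"pos",np.array(s["position"]),"F",np.array(s["contact_force"]),"q6",s["qpos"][5],"tilt",Rm[2,2])
print("target",tgt,"shift mm",Rm.T@(tgt-s["position"])*1e3,"twist",-np.degrees(dy))
E
python3 go.py L 0 .065 .026 .1; python3 -c "
from h import *
print('adapter',crop(30,52,.045))"
```

```text
t 0.1 pos [0.1611 0.5254 0.2179] F [ 0.1794 -0.3865  0.0696] q6 -0.20284069897886417 tilt -0.9999987624752107
target [0.6058 0.0941 0.1   ] shift mm [-551.6855 -281.6158  118.1952] twist 4.80114070464129
adapter [0.6746 0.1778]
```

Call:
send_rows:
  linear:
    - [-0.036, -0.018, 0.0]
    - [-0.036, -0.018, 0.0]
    - [-0.036, -0.018, 0.0]
    - [-0.036, -0.018, 0.0]
    - [-0.036, -0.018, 0.0]
  twist: [0, 0, 0, 0, 0]
  fingers: 0
  squeeze: 10

```text
time: 0.72
position: [0.3076, 0.3858, 0.2183]
tool_rot: [-0.0, 0.148, 0.989, -0.0]
contact_force: [0.1, 0.2, -1.2]
finger_gap: 0.0473
finger_force: 0.0
```

Call:
send_rows:
  linear:
    - [-0.036, -0.018, 0.0]
    - [-0.036, -0.018, 0.0]
    - [-0.036, -0.018, 0.0]
    - [-0.036, -0.018, 0.0]
    - [-0.036, -0.018, 0.0]
  twist: [0, 0, 0, 0, 0]

```text
time: 1.35
position: [0.4533, 0.247, 0.2183]
tool_rot: [-0.0, 0.148, 0.989, -0.0]
contact_force: [0.5, 0.2, 0.6]
finger_gap: 0.001
finger_force: 0.0
```

Call:
send_rows:
  linear:
    - [-0.036, -0.018, 0.01]
    - [-0.036, -0.018, 0.02]
    - [-0.036, -0.018, 0.02]
    - [-0.036, -0.018, 0.02]
    - [0, 0, 0]
  twist: [0, 0, 0, 0, 5]

```text
time: 1.98
position: [0.5698, 0.1345, 0.1459]
tool_rot: [-0.002, 0.194, 0.981, -0.001]
contact_force: [-0.6, 0.6, 0.4]
finger_gap: 0.0006
finger_force: 0.0
```

```bash
python3 go.py L 0 .065 .026 .1
```

```text
t 1.975 pos [0.5698 0.1345 0.1459] F [-0.6386  0.559   0.4134] q6 -1.1386009581142549 tilt -0.999992353177449
target [0.6058 0.0941 0.1   ] shift mm [-48.8607 -23.5003  45.7985] twist -0.4934226762000106
```

Call:
send_rows:
  linear:
    - [-0.024, -0.012, 0.016]
    - [-0.025, -0.011, 0.015]
    - [0, 0, 0.015]
    - [0, 0, 0]
  twist: [0, 0, 0, 0]

```text
time: 2.48
position: [0.6043, 0.0973, 0.1005]
tool_rot: [-0.002, 0.191, 0.982, -0.0]
contact_force: [0.3, 0.0, 0.2]
finger_gap: 0.0001
finger_force: 0.0
```

```bash
python3 go.py L 0 .065 .026 .023;python3 - <<'E'
from h import *
import cv2
from scipy.spatial.transform import Rotation as Ro
s=bot.state();w=s["tool_rot"];T=np.eye(4);T[:3,:3]=Ro.from_quat([w[1],w[2],w[3],w[0]]).as_matrix();T[:3,3]=s["position"]
im=bot.read_camera("wrist").copy();W=bot.camera_model("wrist");W["camera_from_world"]=np.linalg.inv(T@W["T_tool_cam"])
for p in([.5575,.0435,.035],[.5984,.1437,.035],[.5438,-.0353,.035],[*s["position"][:2],.03]):
    x=proj(np.array(p),W);print(x);
    if abs(x).max()<2000:cv2.drawMarker(im,tuple(int(v) for v in x),(0,0,255),0,12,1)
cv2.imwrite("pics/w1.png",im)
E
```

```text
t 2.475 pos [0.6043 0.0973 0.1005] F [0.2589 0.0123 0.1744] q6 -1.2085388815296663 tilt -0.9999901140645925
target [0.6058 0.0941 0.023 ] shift mm [-2.9178 -2.2431 77.4758] twist -0.18997658144844282
[162.4092 177.6611]
[312.444  178.0223]
[ 57.9328 200.1281]
[255.8475 206.2563]
```

View pics/w1.png

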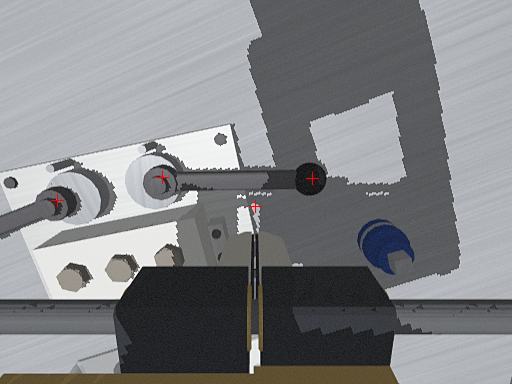

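The wrist view confirms the geometry: the left knob at (311,179), the pivot at (160,178) and my predicted marks coincide. The tip's landing point (255,206) lies clear behind the bar. Next I go down.

Call:
send_rows:
  linear:
    - [-0.003, -0.002, 0.02]
    - [0, 0, 0.02]
    - [0, 0, 0.02]
    - [0, 0, 0.017]
    - [0, 0, 0]
  twist: [0, 0, 0, 0, 0]

```text
time: 3.15
position: [0.6069, 0.0948, 0.0247]
tool_rot: [-0.001, 0.191, 0.982, -0.0]
contact_force: [-0.0, -0.1, -0.4]
finger_gap: 0.0006
finger_force: 0.0
```

Call:
send_rows:
  linear:
    - [0.004, 0, 0]
    - [0.004, 0, 0]
    - [0.004, 0, 0]
    - [0, 0, 0]
  twist: [0, 0, 0, 0]

```text
time: 3.65
position: [0.597, 0.099, 0.0262]
tool_rot: [0.0, 0.191, 0.982, 0.0]
contact_force: [0.1, -0.6, -0.6]
finger_gap: 0.0003
finger_force: 0.0
```

```bash
python3 go.py L 0 .065 .014 .023; python3 go.py L 0.0873 .065 .014 .023
```

```text
t 3.65 pos [0.597  0.099  0.0262] F [ 0.1437 -0.6277 -0.5821] q6 -1.2057948871088886 tilt -0.9999996573329387
target [0.5947 0.0986 0.023 ] shift mm [ 1.965  -1.1718  3.184 ] twist -0.19044170994125556
t 3.65 pos [0.597  0.099  0.0262] F [ 0.1437 -0.6277 -0.5821] q6 -1.2057948871088886 tilt -0.9999996573329387
target [0.5897 0.1016 0.023 ] shift mm [ 7.6889 -0.2177  3.1799] twist -5.192363261433338
```

Call:
send_rows:
  linear:
    - [0.002, -0.001, 0.002]
    - [0.0057, 0.001, 0]
    - [0.0057, 0.001, 0]
    - [0.0057, 0.001, 0]
    - [0.0057, 0.001, 0]
  twist: [0, -5, -5, -5, -5]

```text
time: 4.28
position: [0.5748, 0.1077, 0.0241]
tool_rot: [0.001, 0.017, 1.0, -0.0]
contact_force: [2.1, -2.0, 0.5]
finger_gap: 0.0006
finger_force: 1.2
```

Call:
send_rows:
  linear:
    - [0.0057, 0.001, 0]
    - [0.0057, 0.001, 0]
    - [0.0057, 0.001, 0]
    - [0.0057, 0.001, 0]
    - [0.0057, 0.001, 0]
  twist: [-5, -5, -5, -5, -5]

```text
time: 4.9
position: [0.5464, 0.1088, 0.024]
tool_rot: [0.002, -0.2, 0.98, -0.0]
contact_force: [3.4, -1.0, 0.1]
finger_gap: 0.0008
finger_force: 1.4
```

```bash
python3 go.py L 0.7854 .065 .014 .025;python3 - <<'E'
from h import *
import cv2
cv2.imwrite("pics/w2.png",bot.read_camera("wrist"))
E
```

```text
t 4.9 pos [0.5464 0.1088 0.024 ] F [ 3.4085 -0.9887  0.0758] q6 -1.9770839997254313 tilt -0.9999949532645991
target [0.5448 0.1088 0.025 ] shift mm [ 1.4888  0.5783 -0.9551] twist -0.03912129826565764
```

View pics/w2.png

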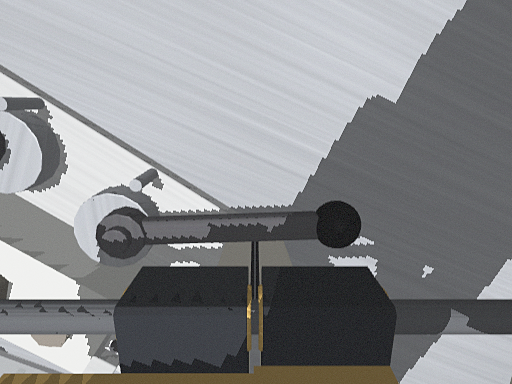

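The view shows the fingertip on the bar at about (255,240), with the knob at (338,224). The bar is nearly square to the tool, so the push is working at about 3.5 N.

Call:
send_rows:
  linear:
    - [0.0057, 0.001, 0]
    - [0.0057, 0.001, 0]
    - [0.0057, 0.001, 0]
    - [0.0057, 0.001, 0]
    - [0.0057, 0.001, 0]
  twist: [-5, -5, -5, -5, -5]

```text
time: 5.58
position: [0.5207, 0.0985, 0.024]
tool_rot: [0.002, -0.407, 0.914, -0.0]
contact_force: [7.7, 4.2, -4.9]
finger_gap: 0.0006
finger_force: 3.9
```

Call:
send_rows:
  linear:
    - [0.0057, 0.001, 0]
    - [0.0057, 0.001, 0]
    - [0.0034, 0.0006, 0]
    - [0.0034, 0.0006, 0]
  twist: [-5, -5, -3, -3]

```text
time: 6.08
position: [0.5075, 0.0868, 0.024]
tool_rot: [0.003, -0.529, 0.849, -0.0]
contact_force: [5.3, 8.1, -2.5]
finger_gap: 0.0004
finger_force: 5.1
```

```bash
python3 go.py L 1.658 .065 .014 .025
```

```text
t 6.075 pos [0.5075 0.0868 0.024 ] F [ 5.2765  8.0516 -2.5136] q6 -2.737872808477686 tilt -0.9999855976400098
target [0.4994 0.0758 0.025 ] shift mm [13.4871  2.4973 -1.0215] twist -9.259274993903288
```

Call:
send_rows:
  linear:
    - [0.0034, 0.0006, 0]
    - [0.0034, 0.0006, 0]
    - [0.0034, 0.0006, 0]
    - [0, 0, 0]
  twist: [-3, -3, -3, 0]

```text
time: 6.58
position: [0.5014, 0.078, 0.024]
tool_rot: [0.002, -0.593, 0.805, -0.0]
contact_force: [5.9, 7.0, -0.7]
finger_gap: 0.0006
finger_force: 4.1
```

```bash
python3 go.py L 1.658 .065 .014 .025
```

```text
t 6.575 pos [0.5014 0.078  0.024 ] F [ 5.8583  6.9642 -0.7245] q6 -2.9117604847735707 tilt -0.9999908110529375
target [0.4994 0.0758 0.025 ] shift mm [ 2.6865  1.263  -1.0164] twist -0.3296947811449331
```

Call:
send_rows:
  linear:
    - [0.001, 0.0002, 0]
    - [0.001, 0.0002, 0]
    - [0, 0, 0]
  twist: [0, 0, 0]

```text
time: 6.95
position: [0.5013, 0.0778, 0.0241]
tool_rot: [0.004, -0.593, 0.805, 0.0]
contact_force: [7.5, 14.9, -3.5]
finger_gap: 0.0005
finger_force: 8.1
```

Call:
send_rows:
  linear:
    - [0.001, 0, 0]
    - [0.001, 0, 0]
    - [0, 0, 0]
  twist: [0, 0, 0]

```text
time: 7.32
position: [0.5013, 0.0776, 0.0241]
tool_rot: [0.005, -0.593, 0.805, 0.001]
contact_force: [9.5, 22.4, -5.4]
finger_gap: 0.0005
finger_force: 12.3
```

```bash
python3 go.py L 1.658 .065 .014 .025
```

```text
t 7.325 pos [0.5013 0.0776 0.0241] F [ 9.5386 22.4166 -5.4271] q6 -2.919025437263077 tilt -0.9999490497546063
target [0.4994 0.0758 0.025 ] shift mm [ 2.3468  1.2717 -0.9009] twist -0.43871288583683765
```

Call:
send_rows:
  linear:
    - [-0.01, 0, 0]
    - [-0.015, 0, 0]
    - [0, 0, -0.03]
    - [0, 0, -0.05]
    - [0, 0, 0]
  twist: [0, 0, 0, 0, 0]

```text
time: 7.95
position: [0.5082, 0.0971, 0.1072]
tool_rot: [0.003, -0.594, 0.804, -0.002]
contact_force: [-0.7, -0.1, -1.9]
finger_gap: 0.0005
finger_force: 0.0
```

Call:
send_rows:
  linear:
    - [0, 0, 0]
    - [0, 0, 0]
    - [0, 0, 0]
    - [0, 0, 0]
    - [0, 0, 0]
  twist: [10, 10, 10, 10, 10]

```text
time: 8.57
position: [0.5045, 0.0969, 0.1024]
tool_rot: [-0.001, -0.196, 0.981, 0.0]
contact_force: [-0.2, 0.5, -0.2]
finger_gap: 0.0004
finger_force: 0.0
```

Call:
send_rows:
  linear:
    - [0, 0, 0]
    - [0, 0, 0]
    - [0, 0, 0]
    - [0, 0, 0]
  twist: [10, 10, 4, 0]

```text
time: 9.07
position: [0.5046, 0.0969, 0.1026]
tool_rot: [-0.001, 0.009, 1.0, -0.0]
contact_force: [-0.3, 0.7, 1.1]
finger_gap: 0.0007
finger_force: 0.0
```

```bash
python3 go.py R 0.05 .065 .026 .105
```

```text
t 9.075 pos [0.5046 0.0969 0.1026] F [-0.3103  0.6698  1.1245] q6 -1.5800422962040148 tilt -0.999997716877849
target [ 0.569  -0.1006  0.105 ] shift mm [ -67.9164 -196.3229   -2.5138] twist -0.3176493987575619
```

Call:
send_rows:
  linear:
    - [-0.012, -0.033, 0]
    - [-0.012, -0.033, 0]
    - [-0.011, -0.033, 0]
    - [-0.011, -0.033, 0]
    - [-0.011, -0.033, 0]
  twist: [0, 0, 0, 0, 0]

```text
time: 9.7
position: [0.5592, -0.0702, 0.103]
tool_rot: [-0.001, 0.009, 1.0, 0.0]
contact_force: [-0.3, -0.4, 0.2]
finger_gap: 0.0004
finger_force: 0.0
```

Call:
send_rows:
  linear:
    - [-0.011, -0.031, 0]
    - [0, 0, 0]
    - [0, 0, 0]
  twist: [0, 0, 0]

```text
time: 10.07
position: [0.5691, -0.0998, 0.103]
tool_rot: [-0.001, 0.009, 1.0, 0.0]
contact_force: [-0.3, 0.3, -0.2]
finger_gap: 0.0004
finger_force: 0.0
```

```bash
python3 go.py R 0.05 .065 .026 .025;python3 - <<'E'
from h import *
import cv2
from scipy.spatial.transform import Rotation as Ro
s=bot.state();w=s["tool_rot"];T=np.eye(4);T[:3,:3]=Ro.from_quat([w[1],w[2],w[3],w[0]]).as_matrix();T[:3,3]=s["position"]
im=bot.read_camera("wrist").copy();W=bot.camera_model("wrist");W["camera_from_world"]=np.linalg.inv(T@W["T_tool_cam"])
for p in([.5575,.0435,.035],[.5421,-.141,.035],[.5438,-.0353,.035],[*s["position"][:2],.03]):
    x=proj(np.array(p),W);print(x);
    if abs(x).max()<2000:cv2.drawMarker(im,tuple(int(v) for v in x),(0,0,255),0,12,1)
cv2.imwrite("pics/w3.png",im)
E
```

```text
t 10.075 pos [ 0.5691 -0.0998  0.103 ] F [-0.2928  0.2508 -0.2157] q6 -1.9194471047893584 tilt -0.9999983223656579
target [ 0.569  -0.1006  0.025 ] shift mm [-0.0342 -0.9395 77.9828] twist -0.3189423780864482
[450.243  188.9873]
[198.5036 173.1497]
[344.1437 172.7285]
[255.934  205.5066]
```

View pics/w3.png

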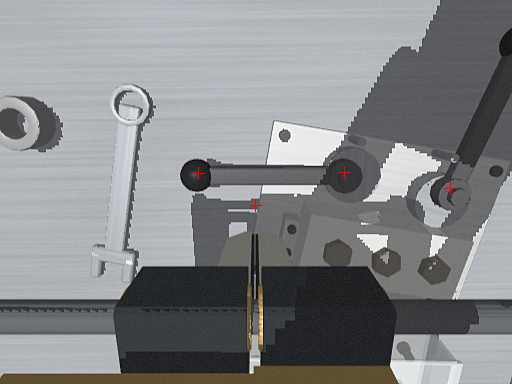

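The right knob is at (196,175) and its pivot at (344,173), both on the marks, and the landing point (255,205) is clear. The left lever points to the front.

Call:
send_rows:
  linear:
    - [0, -0.001, 0.02]
    - [0, 0, 0.02]
    - [0, 0, 0.02]
    - [0, 0, 0.019]
    - [0, 0, 0]
  twist: [0, 0, 0, 0, 0]

```text
time: 10.75
position: [0.5682, -0.0997, 0.0233]
tool_rot: [-0.002, 0.008, 1.0, 0.001]
contact_force: [0.5, -0.5, 0.1]
finger_gap: 0.0003
finger_force: 0.0
```

Call:
send_rows:
  linear:
    - [0.004, 0, 0]
    - [0.004, 0, 0]
    - [0.004, 0, 0]
    - [0, 0, 0]
  twist: [0, 0, 0, 0]

```text
time: 11.25
position: [0.5579, -0.1014, 0.0253]
tool_rot: [0.001, 0.009, 1.0, -0.0]
contact_force: [-0.2, -0.9, 0.5]
finger_gap: 0.0006
finger_force: 0.3
```

Call:
send_rows:
  linear:
    - [0.0057, -0.001, 0]
    - [0.0057, -0.001, 0]
    - [0.0057, -0.001, 0]
    - [0.0057, -0.001, 0]
    - [0.0057, -0.001, 0]
  twist: [5, 5, 5, 5, 5]

```text
time: 11.88
position: [0.5299, -0.1012, 0.0252]
tool_rot: [0.001, 0.227, 0.974, -0.0]
contact_force: [2.0, -0.6, 0.7]
finger_gap: 0.0005
finger_force: 0.9
```

```bash
python3 go.py R 0.486 .065 .014 .025
```

```text
t 11.875 pos [ 0.5299 -0.1012  0.0252] F [ 1.9677 -0.5989  0.7138] q6 -1.5084090686071416 tilt -0.9999974920562064
target [ 0.5282 -0.0999  0.025 ] shift mm [2.035  0.4326 0.2393] twist -0.5293349524310482
```

Call:
send_rows:
  linear:
    - [0.0057, -0.001, 0]
    - [0.0057, -0.001, 0]
    - [0.0057, -0.001, 0]
    - [0.0057, -0.001, 0]
    - [0.0057, -0.001, 0]
  twist: [5, 5, 5, 5, 5]

```text
time: 12.5
position: [0.5036, -0.0888, 0.0251]
tool_rot: [0.001, 0.432, 0.902, -0.0]
contact_force: [0.3, -1.7, 1.3]
finger_gap: 0.0007
finger_force: 0.9
```

Call:
send_rows:
  linear:
    - [0.0057, -0.001, 0]
    - [0.0057, -0.001, 0]
    - [0.0057, -0.001, 0]
    - [0.0057, -0.001, 0]
    - [0.0057, -0.001, 0]
  twist: [5, 5, 5, 5, 5]

```text
time: 13.12
position: [0.4852, -0.0666, 0.025]
tool_rot: [0.001, 0.617, 0.787, -0.001]
contact_force: [-1.1, -4.3, 0.5]
finger_gap: 0.0004
finger_force: 2.1
```

```bash
python3 go.py R 1.658 .065 .014 .025
```

```text
t 13.125 pos [ 0.4852 -0.0666  0.025 ] F [-1.0579 -4.3165  0.5004] q6 -0.6029888689962863 tilt -0.9999987574215802
target [ 0.4782 -0.046   0.025 ] shift mm [21.5951 -1.9313 -0.038 ] twist 16.65260154925626
```

Call:
send_rows:
  linear:
    - [0.0057, -0.001, 0]
    - [0.0034, -0.0006, 0]
    - [0.0034, -0.0006, 0]
    - [0.0034, -0.0006, 0]
    - [0.0034, -0.0006, 0]
  twist: [5, 3, 3, 3, 3]

```text
time: 13.75
position: [0.4786, -0.0483, 0.0249]
tool_rot: [0.0, 0.726, 0.688, -0.001]
contact_force: [-4.3, -5.0, 3.4]
finger_gap: 0.0009
finger_force: 2.9
```

Call:
send_rows:
  linear:
    - [0.001, 0, 0]
    - [0, 0, 0]
  twist: [0, 0]

```text
time: 14.0
position: [0.4786, -0.0471, 0.0249]
tool_rot: [0.0, 0.725, 0.688, -0.001]
contact_force: [-4.4, -5.2, 2.6]
finger_gap: 0.0004
finger_force: 2.7
```

```bash
python3 go.py R 1.658 .065 .014 .025
```

```text
t 14.0 pos [ 0.4786 -0.0471  0.0249] F [-4.401  -5.1547  2.6158] q6 -0.27434329271787056 tilt -0.9999973163780387
target [ 0.4782 -0.046   0.025 ] shift mm [ 1.0298 -0.5163 -0.1193] twist -0.16378954318775937
```

Call:
send_rows:
  linear:
    - [0.001, 0, 0]
    - [0.001, 0, 0]
    - [0, 0, 0]
  twist: [0, 0, 0]

```text
time: 14.38
position: [0.4787, -0.0466, 0.0249]
tool_rot: [0.001, 0.725, 0.688, -0.002]
contact_force: [-5.8, -11.6, 2.4]
finger_gap: 0.0007
finger_force: 6.1
```

Call:
send_rows:
  linear:
    - [0.001, 0, 0]
    - [0.001, 0, 0]
    - [0, 0, 0]
  twist: [0, 0, 0]

```text
time: 14.75
position: [0.4787, -0.0464, 0.025]
tool_rot: [0.002, 0.725, 0.689, -0.003]
contact_force: [-7.1, -20.3, 2.3]
finger_gap: 0.0007
finger_force: 10.3
```

Call:
send_rows:
  linear:
    - [-0.01, 0, 0]
    - [-0.015, 0, 0]
    - [0, 0, -0.04]
    - [0, 0, -0.05]
    - [-0.05, 0, -0.02]
  twist: [0, 0, 0, 0, 0]

```text
time: 15.38
position: [0.4771, -0.1161, 0.1376]
tool_rot: [0.002, 0.724, 0.69, 0.001]
contact_force: [1.0, -0.0, 0.0]
finger_gap: 0.0006
finger_force: 0.0
```

Call:
send_rows:
  linear:
    - [-0.05, 0, -0.02]
    - [-0.05, 0, -0.02]
    - [-0.05, 0, 0]
    - [-0.05, 0, 0]
    - [0, 0, 0]
  twist: [0, 0, 0, 0, 0]

```text
time: 16.0
position: [0.4644, -0.3204, 0.1743]
tool_rot: [0.0, 0.727, 0.686, -0.0]
contact_force: [0.3, 0.6, 0.2]
finger_gap: 0.0006
finger_force: 0.0
```

```bash
python3 - <<'E'
from h import *
import cv2
im=bot.read_camera("top");cv2.imwrite("pics/top1f.png",im)
print(bot.state()["position"])
cv2.imwrite("pics/top1.png",cv2.resize(im[165:255,190:340],None,fx=5,fy=5,interpolation=cv2.INTER_CUBIC))
E
```

```text
[ 0.4644 -0.3181  0.1741]
```

View pics/top1.png

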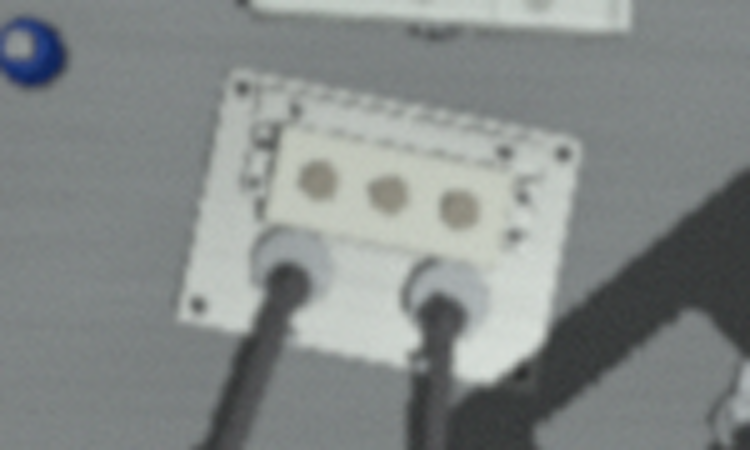

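The caddy has moved back: its bolts are now at (318,180), (388,194) and (459,209), about 2.5 mm further back. Both bars point to the front. I still need the knob angles.

```bash
python3 - <<'E'
import cv2
a=cv2.imread("pics/top1f.png")[195:285,210:330]
cv2.imwrite("pics/top1k.png",cv2.resize(a,None,fx=6,fy=6,interpolation=cv2.INTER_CUBIC))
E
```

```text
(no output)
```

View pics/top1k.png

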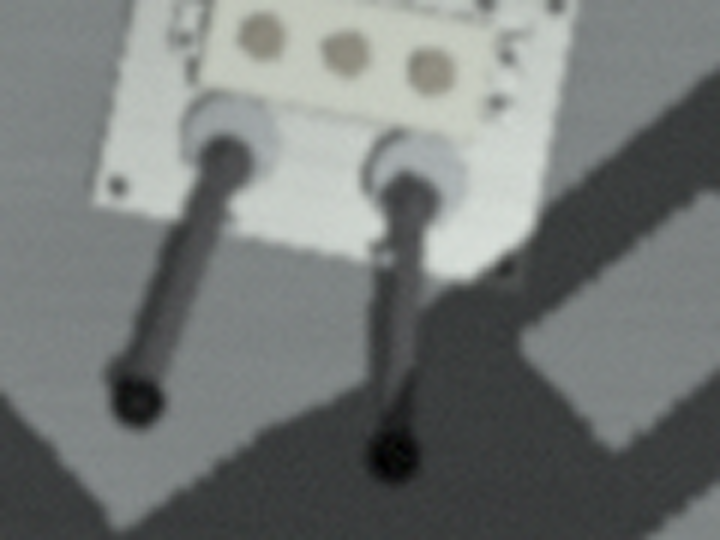

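The left knob is at (137,400) and the right knob at (393,455) in this crop. I'll compute the joint angles from these.

```bash
python3 - <<'E'
from h import *
a=-.1721
R=np.array([[np.cos(a),-np.sin(a)],[np.sin(a),np.cos(a)]])
c6=lambda x,y,z:ray((x-2.5)/6+210,(y-2.5)/6+195,z)[:2]
for k,p,sg in(((137,400),(227,158),1),((393,455),(408,195),-1)):
    d=R.T@(c6(*k,.035)-c6(*p,.037));print(np.hypot(*d),np.arctan2(sg*d[1],d[0])-np.radians(78))
for b in((318,180),(388,194),(459,209)):print(R.T@(crop(*b,.058)-[.5749,-.0001]))
s=bot.state();print(s["time"],np.array(s["contact_force"]))
E
```

```text
0.10805154295647378 1.6166662617013088
0.1087326144228152 1.649466244982473
[0.0311 0.0359]
[0.031  0.0004]
[ 0.0304 -0.0358]
16.05 [ 0.4371 -0.4044 -0.7087]
```

Both levers read closed to within about 0.04 rad. I want a closer view of the left one, since time allows.

Call:
send_rows:
  linear:
    - [0.048, 0.005, -0.006]
    - [0.048, 0.005, -0.005]
    - [0.048, 0.005, -0.005]
    - [0.048, 0.005, -0.005]
    - [0.046, 0.004, -0.005]
  twist: [0, 0, 0, 0, 0]

```text
time: 16.68
position: [0.5011, -0.0771, 0.2008]
tool_rot: [-0.0, 0.725, 0.689, 0.0]
contact_force: [0.3, -0.3, 0.7]
finger_gap: 0.0003
finger_force: 0.0
```

Call:
send_rows:
  linear:
    - [0, 0, 0]
    - [0, 0, 0]
    - [0, 0, 0]
  twist: [0, 0, 0]

```text
time: 17.05
position: [0.5014, -0.0809, 0.2004]
tool_rot: [-0.0, 0.726, 0.688, -0.0]
contact_force: [0.3, 0.3, 0.1]
finger_gap: 0.0003
finger_force: 0.0
```

```bash
python3 - <<'E'
from h import *
import cv2
s=bot.state();im=bot.read_camera("wrist");cv2.imwrite("pics/w4f.png",im);print(s["position"])
np.save("pose.npy",np.r_[s["position"],s["tool_rot"]])
cv2.imwrite("pics/w4.png",cv2.resize(im[20:270,110:470],None,fx=2.2,fy=2.2,interpolation=cv2.INTER_CUBIC))
E
```

```text
[ 0.5014 -0.0809  0.2004]
```

View pics/w4.png

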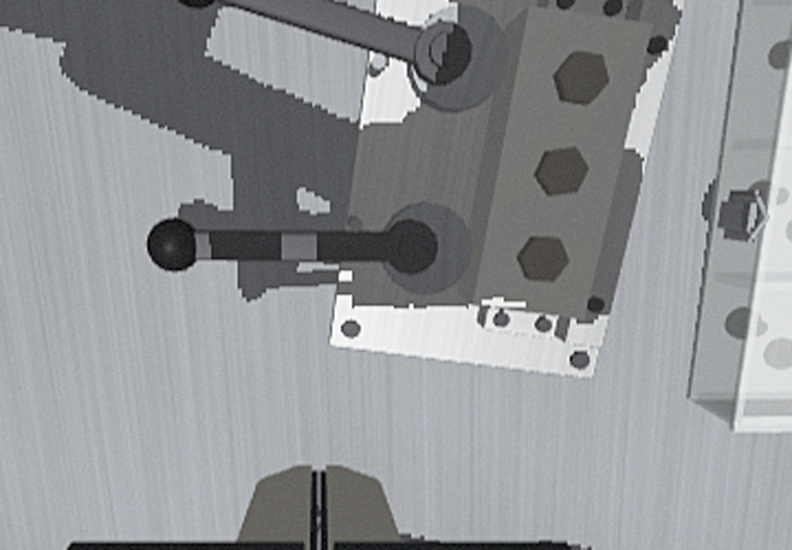

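The right bar runs from the knob (172,243) to the pivot (411,246). The left bar lies against its pin at (378,63), and the right bar against its pin at (354,222). I'll fit the left knob numerically from the full frame.

```bash
python3 - <<'E'
from h import *
import cv2
from scipy.spatial.transform import Rotation as Ro
p=np.load("pose.npy");w=p[3:];T=np.eye(4);T[:3,:3]=Ro.from_quat([w[1],w[2],w[3],w[0]]).as_matrix();T[:3,3]=p[:3]
W=bot.camera_model("wrist");W["camera_from_world"]=np.linalg.inv(T@W["T_tool_cam"])
g=cv2.cvtColor(cv2.imread("pics/w4f.png"),6)
n,l,st,c=cv2.connectedComponentsWithStats((g[:45,150:250]<40).astype("uint8"))
print([(st[i],c[i]+[150,0]) for i in range(1,n) if st[i,4]>40])
r=lambda x,y,z:ray((x-.6)/2.2+110,(y-.6)/2.2+20,z,W)[:2]
pr,kr,pl=r(411,246,.038),r(172,243,.035),r(444,52,.038)
C=[c[i]+[150,0] for i in range(1,n) if st[i,4]>150]
a=np.arctan2(*(r(350,329,.012)-r(580,359,.012))[::1]);print("hole line yaw",np.arctan2(*((r(580,359,.012)-r(350,329,.012))[::-1])))
a=np.arctan2(*((pl-pr)[::-1]))-np.pi/2;print("pivot dist",np.hypot(*(pl-pr)),"yaw from pivots",a)
for k,q,sg in((kr,pr,-1),*[(ray(*x,.035,W)[:2],pl,1) for x in C]):
    d=k-q;t=np.arctan2(d[1],d[0])
    for y in(a,-.1721):print(np.hypot(*d),np.angle(np.exp(1j*(sg*(t-y)-np.radians(78)))))
E
```

```text
[(array([ 35,   0,  26,  24, 424], dtype=int32), array([197.0566,  10.217 ]))]
hole line yaw -0.186138109775019
pivot dist 0.08038467287584374 yaw from pivots -0.1914842216566337
0.1073746129515965 1.6534237557168299
0.1073746129515965 1.6728079773734639
0.10784214996066226 1.6545708111394253
0.10784214996066226 1.6351865894827913
```

With the better yaw of −0.19 rad, both levers read 1.654 against a stop at 1.658. The job is done, so I'm handing in.

```bash
python3 -c "
from workcell import bot
print(bot.hand_in())"
```

```text
the job is handed in; nothing more can be done
None
```

Both cam levers are pushed round onto their stop pins (each measured about 1.654 rad; the stop is at 1.658), the caddy has moved back to within about 1 mm of its locked position, and the job is handed in at about 17 s with the arm clear.

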